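# True up an arena corner with a set square and pack the tools away

## Task

The corner of the test arena being assembled in the grey jig is out of true and a marker was left lying in it: first put the marker flat in the narrow compartment of the blue tool tray. Then take the set square by its orange grip and press it right home into the corner, apex first, with a few newtons held for a moment, so that it bears on the dark steel fence and the swinging white panel together, with both legs flush and the panel turned square by it. Last, lay the square flat in the tray's big bay, right-angled apex in the bay corner opposite the yellow tape roll, so that nothing stands above the rim, and leave the panel true and the other things on the bench undisturbed.

Things in the scene. Friction and masses are not known exactly. Their poses are not given: they have to be found in the camera images.
- jig: Fixed squaring jig, grey base plate 175 x 175 x 10 mm. Origin: centre of its underside; x, y along its sides, z up. The true inner corner is at x = y = +75 mm: the fence's inner face is the plane y = +75, the panel's inner face when true is the plane x = +75; both run from the corner over the base, toward -x and -y, tops 50 mm above the bench.
- fence: Fixed dark steel fence of the jig, 125 x 8 x 40 mm, standing on the base plate outside the plane y = +75 of the jig. Origin at the foot of its inner face, 60 mm from the corner; x along the face (same axes as the jig).
- panel_foot (a point): White arena wall panel, 8 x 116 x 40 mm, that swings with the joint. Origin on the hinge axis, which is the foot of the inner corner; the panel runs from there 118 mm along its own -y, its inner face in its own plane x = 0, looking to -x. Its axes match the jig's when it is true.
- panel (a joint): Angle of the white panel about the vertical hinge at the inner corner, rad: 0 = square to the fence; positive = leaning in over the base (under 90 degrees), negative = too far open. Starts at 0.08 to 0.22. Friction hinge (0.12 N m, about 1 N at the panel's free end), stays where it is left; limits -0.12 and 0.30.
- square_center (a point): Centre of the orange grip of the set square, 28 mm above the square's underside. The grip is an upright rib, 14 mm thick and 46 mm long along the diagonal (the square's +x+y direction), 12 to 46 mm above the underside: pinch it across its 14 mm. x, y along the legs, z up.
- marker_center (a point): Centre of the red-capped white marker, 14 mm thick, 132 mm long along its own y, 7.5 mm above its underside. Starts lying on the jig's base plate (10 mm above the bench), roughly along the corner's diagonal. Does not roll.
- square_apex (a point): Right-angled corner of the set square where its outer faces (planes x = +40 and y = +40 mm from the grip centre) meet, on the underside, 40 mm in x and in y from the grip centre; the very tip is cut back 6 mm. The legs run 110 mm from here to -x and to -y.
- square: The set square: flat aluminium L frame (legs 110 mm long, 16 wide, 12 thick, a brace joining their ends) with an orange grip; 46 mm high, about 0.16 kg. Origin at the underside, straight below the grip centre. Its axes match the jig's when home in the corner, and the tray's when packed. Starts flat on the bench.
- marker: The same marker; origin at the underside, below its centre, same axes.
- tray: Fixed blue tool tray 158 x 204 mm, rim 58 high, walls and floor 4. Origin: centre of underside. Inside: narrow compartment x -75 to 75, y -98 to -36 mm; divider 22 high; big bay x -75 to 75, y -32 to 98, with a yellow tape roll (60 wide, 19 high) fixed at x -44, y -1. Square's apex goes in the bay's +x+y corner: grip centre at x 25, y 48 leaves 10 mm to the walls.
- timer: Bystander: white lab timer 70 x 62 x 20 mm, origin under its centre. Leave alone.
- green_tape: Bystander: green tape roll, 68 mm across, 19 mm high, origin under its centre. Leave alone.
- lime_can: Bystander: lime-green can, 65 mm across, 85 mm high, origin under its centre. Leave alone.
- beaker: Bystander: clear beaker, 74 mm across, 80 mm high, origin under its centre. Leave alone.
- white_tub: Bystander: white tub, 94 mm across, 91 mm high, origin under its centre. Leave alone.

How it is judged:
By the outcome, as a careful person would: the job done as asked, in the order asked, and still so for the second after the job is handed in, with the robot touching nothing.
It also fails if it takes over 72 s, if anything falls off the work surface, if the arm or the gripper's body presses on something with over 40 N, if the wrist force passes 120 N, or if a joint passes its speed limit or range.

## Robot

A 6-joint arm with a two-finger parallel gripper is mounted at the origin on a cart in front of the work surface, level with it; the furniture and walls round the work are solid. World frame = base frame: x ahead of the robot, y to its left, z up, the work surface at z = 0. Lengths are in m, angles in rad, forces in N, time in s.
With the tool pointing down it reaches from about 0.2 to 0.875 m from the base axis. Payload 3.4 kg.
Tool frame: the origin (TCP) lies between the finger pads; the fingertips stand 25 mm ahead of it and the grasp point (between the pads) lies 6 mm ahead of it (r.nose_length is the z of the fingertips in the tool frame, in m); z points along the fingers, y is the line along which they close (so a half turn about z gives the same grasp; the last joint's range is limited). The gripper opens to 94 mm and grips with 3 to 60 N. Pads are 16 mm wide; open, the fingers measure 119 mm over their backs; the gripper's body (75 mm by 177 mm) begins 78 mm behind the grasp point.
Start: joints at [-1.396, 0.276, 1.505, -0, 1.361, -0.121], TCP at [0.168, -0.55, 0.23] pointing down, gripper open.
Joint ranges: [-2.89, 2.89], [-0.75, 2.08], [0.22, 2.7], [-1.18, 4.32], [0.11, 2.71], [-2.7, 2.7]. Speed limits (rad/s): [2.57, 2.57, 3.14, 3.14, 3.14, 3.14].

## Interface

Orientations are given as a unit quaternion [w, x, y, z].
In Python, from plant import r, gripper_to, inverse_kinematics, vision, models, telemetry gives the robot as it stands. Calls block until the motion is done:
- r.move_to(position, orientation): joint-space move of the TCP to a pose.
- r.move_l(position, rot=None, vel=0.15, guard=None): straight line of the TCP; rot=None keeps the orientation; vel is the mean speed in m/s. With guard (N) it stops when the force on the tool has changed by that much, and returns True; else False.
- r.movej(angles): joint-space move.
- gripper_to(opening, f_grip=None): finger opening in m; f_grip is the grip in N (None keeps the last); returns when the fingers have stopped.
- r.hold(seconds).
- inverse_kinematics(position, orientation): joint angles nearest the present ones, or None.
- vision.snapshot(name): name is "scene" or "top" or "wrist"; returns the picture (384x512x3 uint8, red, green, blue); there is no depth.
- vision.get_calibration(name): a dict with "fx", "fy", "cx", "cy" (pixels), "position" and "orientation" of the camera in the world. Camera axes: x right, y down, z forward; pixel columns grow to the right and rows downward; lengths in m; the calibration is good to about 2 mm. A picture is of the moment at which its call begins: read the wrist's pose just before it. get_calibration takes no time and is no camera call; for the wrist camera it gives the pose at the moment of the call.
A pose or a line that the arm cannot do raises r.PlanningError and nothing moves.
- r.sign_off(): hands the job in; it is judged then, once.
Trained networks look in the newest picture that a camera, given by its name, has taken for a name from the list of things; names that differ only in an ending like _2 or _b are one class to them, and where a whole thing is asked for, a point or a joint stands for the part that bears it (a point fixed in the world has none). Each returns a list of dicts, best first, with "score" (0 to 1); they miss things now and then, are a little off and sometimes report something else, mostly with a low value. They report only what shows in the picture. A call takes as long as a camera call.
- models.boxes_of(thing, camera): "at" ([x, y, z] in m, in world coordinates, good to about 4 mm: the middle of the surface that is visible of it).
- models.regions_of(thing, camera): "pixels" (384x512 bool, what is visible of it).
- models.mark_of(thing, camera): "at" ([x, y, z] in m, in world coordinates, good to about 4 mm: a listed point, or the origin of a listed thing).
Readings, each from a call of its own:
- telemetry.current_t(): time.
- telemetry.current_joints(): joint angles.
- telemetry.current_dq(): joint speeds.
- telemetry.current_joint_efforts(): joint torques, N m.
- telemetry.current_ee_pos(): TCP position.
- telemetry.current_tool_rot(): TCP orientation.
- telemetry.current_wrist_force(): force on the tool from outside, world axes, zero at the start.
- telemetry.current_torque(): the same for the moment, N m.
- telemetry.current_opening(): finger opening in m.
- telemetry.current_finger_force(): force on a finger pad.
Only numpy, scipy, OpenCV 4.12 (cv2) and the standard library are available. Lean on these libraries where they do the work, as an engineer would, in place of code of your own. Each camera call takes 0.05 s, during which the arm holds its last target. There are 200 camera calls.

## Working session

There is one attempt and no reset: what is moved stays moved. The work goes in short steps, each a Python script; the robot and the scene stay as the last script left them, time stands still between calls to the robot, and variables do not carry over. Pictures are saved under pics/ and viewed, at most 10 in all, crops included, and the job is handed in when it is done.

```bash
ls; mkdir -p pics
python3 - <<'E'
from plant import r, vision, models, telemetry
import cv2, numpy as np
ims=[]
for c in("scene","top"):
    im=vision.snapshot(c); cv2.imwrite(f"pics/{c}0.png",im[...,::-1])
    k=vision.get_calibration(c);print(c,{a:np.round(b,3).tolist() for a,b in k.items()})
    for n in["jig","fence","panel_foot","square_center","square_apex","square","marker_center","marker","tray","timer","green_tape","lime_can","beaker","white_tub"]:
        print(n,[(np.round(d["at"],4).tolist(),round(d["score"],2)) for d in models.mark_of(n,c)[:2]])
print(telemetry.current_t(), r.nose_length)
E
```

```text
pics
scene {'fx': 451.708, 'fy': 451.708, 'cx': 258.319, 'cy': 195.088, 'position': [-0.143, 0.469, 1.042], 'orientation': [0.178, -0.476, 0.804, -0.309]}
jig [([0.5077, -0.2831, 0.0018], 0.86)]
fence [([0.5727, -0.2438, 0.0101], 0.61)]
panel_foot []
square_center [([0.4918, 0.0262, 0.0301], 0.86), ([0.7368, -0.1997, 0.0004], 0.29)]
square_apex [([0.5479, 0.0424, -0.0], 0.75), ([0.5027, -0.2809, 0.0173], 0.52)]
square [([0.4887, 0.0273, -0.0047], 0.61), ([0.553, 0.0428, 0.0038], 0.59)]
marker_center [([0.5054, -0.2798, 0.0173], 0.62), ([0.4909, 0.0255, -0.003], 0.17)]
marker [([0.5037, -0.2815, 0.0107], 0.52), ([0.5491, 0.046, 0.001], 0.33)]
tray [([0.5201, 0.3005, -0.0019], 0.71), ([0.7067, 0.0041, 0.0029], 0.33)]
timer [([0.6621, -0.1016, 0.0001], 0.71), ([0.5054, -0.2844, 0.0002], 0.32)]
green_tape [([0.6399, 0.1329, -0.0019], 0.71), ([0.5138, 0.3013, 0.0001], 0.34)]
lime_can [([0.7044, 0.0031, 0.001], 0.76)]
beaker [([0.7181, 0.179, 0.0012], 0.61)]
white_tub [([0.733, -0.1951, -0.0004], 0.98)]
top {'fx': 384.304, 'fy': 384.304, 'cx': 256.876, 'cy': 196.836, 'position': [0.437, 0.
[... 196 characters left out ...]
ter [([0.4893, 0.027, 0.0279], 0.83), ([0.5062, -0.2891, 0.0037], 0.59)]
square_apex [([0.5772, -0.2472, 0.0105], 0.69), ([0.5511, 0.0412, 0.0002], 0.68)]
square [([0.4945, 0.0252, 0.0001], 0.67), ([0.5012, -0.2816, 0.0084], 0.47)]
marker_center [([0.5042, -0.2815, 0.0173], 0.58)]
marker [([0.7088, 0.0023, -0.0003], 0.58), ([0.5016, -0.2818, 0.0111], 0.52)]
tray [([0.5156, 0.2996, 0.0017], 0.78), ([0.4938, 0.0286, 0.0019], 0.55)]
timer [([0.6577, -0.1026, -0.0006], 0.71)]
green_tape [([0.6413, 0.1293, 0.0033], 0.86), ([0.5517, 0.0423, 0.0019], 0.47)]
lime_can []
beaker [([0.7162, 0.185, 0.0014], 0.63)]
white_tub [([0.7292, -0.1938, -0.0018], 0.91), ([0.7094, 0.0005, -0.0005], 0.6)]
1.5 0.025
```

```bash
python3 -c "
import cv2
a=cv2.imread('pics/top0.png');cv2.imwrite('pics/top0b.png',cv2.resize(a,(800,600),interpolation=2))
"
```

```text
(no output)
```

View pics/top0b.png

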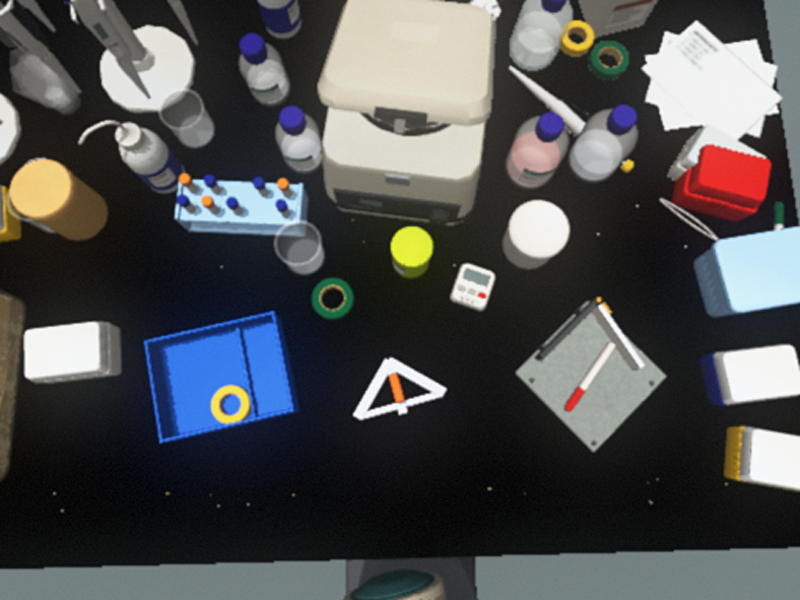

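View pics/scene0.png

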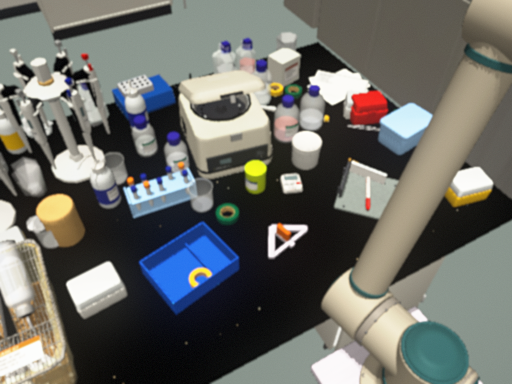

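The top view shows the jig as a diamond at (592,375) of 800x600. Its corner is at (600,300), with the dark fence upper left and the white panel upper right. The marker lies across it from (612,348) to (570,405). The set square is at (397,388) with its apex up. The tray is at (222,376), narrow compartment on the right and yellow roll at (230,403). The scene view agrees. Next is a closer look with the wrist camera.

```bash
cat > h.py <<'E'
from plant import r, gripper_to, inverse_kinematics, vision, models, telemetry
import cv2, numpy as np
from scipy.spatial.transform import Rotation as R
from scipy.optimize import minimize
def down(yaw):  # tool x along yaw, z down
    q=(R.from_euler('z',yaw)*R.from_euler('x',np.pi)).as_quat(); return [q[3],q[0],q[1],q[2]]
def proj(k,P):
    q=k["orientation"]; M=R.from_quat([q[1],q[2],q[3],q[0]]).as_matrix()
    p=(np.asarray(P)-k["position"])@M
    return np.c_[k["fx"]*p[:,0]/p[:,2]+k["cx"],k["fy"]*p[:,1]/p[:,2]+k["cy"]]
def box(x0,x1,y0,y1,z0,z1): return np.array([[x,y,z] for x in(x0,x1) for y in(y0,y1) for z in(z0,z1)])/1e3
MODEL={"marker":([box(-7,7,-66,66,0,15)],[]),
 "tray":([box(-79,79,-102,102,0,58)],[]),
 "square":([box(-70,40,24,40,0,12),box(24,40,-70,40,0,12),
   np.array([[-70,24,z] for z in(0,12)]+[[-70,40,z] for z in(0,12)]+[[24,-70,z] for z in(0,12)]+[[40,-70,z] for z in(0,12)])/1e3][:2]+[
   ],[])}
def render(k,hulls,pose,ss=4):
    x,y,z,a=pose; c,s=np.cos(a),np.sin(a); im=np.zeros((384*ss,512*ss),np.uint8)
    for h in hulls:
        w=np.c_[h[:,0]*c-h[:,1]*s+x,h[:,0]*s+h[:,1]*c+y,h[:,2]+z]
        p=proj(k,w)*ss
        cv2.fillConvexPoly(im,cv2.convexHull(np.round(p).astype(np.int32)),1)
    return im
def fit(k,mask,hulls,x,y,z,a,hull=False,ss=4):
    m=mask.astype(np.uint8)
    if hull:
        p=cv2.convexHull(cv2.findNonZero(m)); m=np.zeros_like(m); cv2.fillConvexPoly(m,p,1)
    m=cv2.resize(m,None,fx=ss,fy=ss,interpolation=0)
    def f(v):
        i=render(k,hulls,(v[0],v[1],z,v[2]/10),ss); return 1-(i&m).sum()/((i|m).sum()+1)
    s=minimize(f,[x,y,a*10],method="Nelder-Mead",options=dict(initial_simplex=[[x,y,a*10],[x+.01,y,a*10],[x,y+.01,a*10],[x,y,a*10+1]],xatol=1e-4,fatol=1e-4))
    return s.x[0],s.x[1],s.x[2]/10,1-s.fun
def look(n,name):
    k=vision.get_calibration(n); im=vision.snapshot(n); cv2.imwrite(f"pics/{name}.png",im[...,::-1]); return k,im
E
python3 - <<'E'
from h import *
r.move_to([0.45,-0.28,0.33],down(-0.64)); 
k,im=look("wrist","w1")
print(telemetry.current_t(),{a:np.round(b,3).tolist() for a,b in k.items()})
for n in["jig","fence","panel_foot","marker_center"]:
    print(n,[(np.round(d["at"],4).tolist(),round(d["score"],2)) for d in models.mark_of(n,"wrist")[:2]])
vis=im[...,::-1].copy()
for n,c in(("marker",(0,0,255)),("panel_foot",(0,255,0)),("fence",(255,0,0)),("jig",(255,255,0))):
    d=models.regions_of(n,"wrist")
    if d:
        print(n,d[0]["score"],d[0]["pixels"].sum()); np.save(f"m_{n}.npy",d[0]["pixels"])
        cs,_=cv2.findContours(d[0]["pixels"].astype(np.uint8),0,2); cv2.drawContours(vis,cs,-1,c,1)
cv2.imwrite("pics/w1b.png",cv2.resize(vis,(800,600)))
import pickle; pickle.dump(k,open("k1.pkl","wb"))
E
```

```text
3.0417 {'fx': 280.032, 'fy': 280.032, 'cx': 260.296, 'cy': 188.198, 'position': [0.515, -0.328, 0.484], 'orientation': [-0.063, -0.444, 0.885, 0.124]}
jig [([0.5046, -0.2887, 0.0059], 0.97)]
fence [([0.5711, -0.2493, 0.0134], 0.81)]
panel_foot [([0.611, -0.2883, 0.0099], 0.91)]
marker_center [([0.5006, -0.278, 0.015], 0.91)]
marker 0.8 659
panel_foot 0.75 563
fence 0.97 976
jig 0.62 11245
```

View pics/w1b.png

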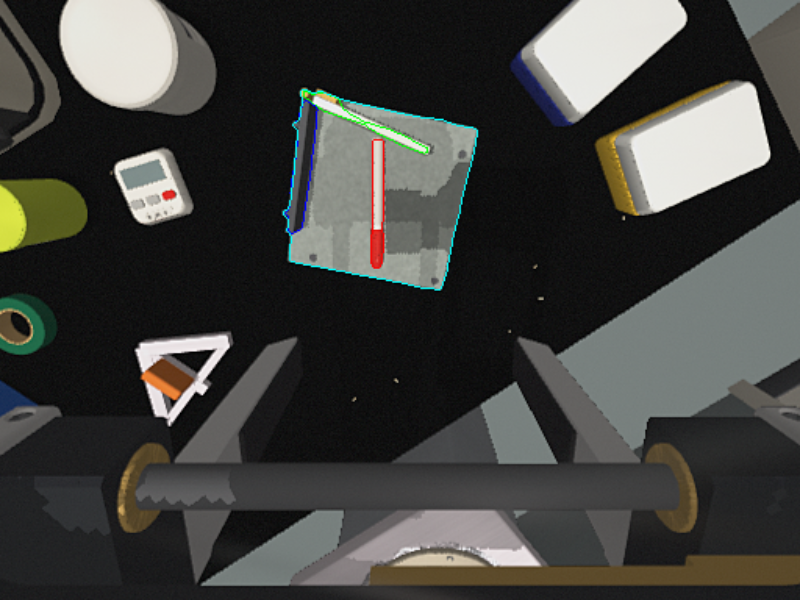

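The wrist view shows the marker upright in the image at (378,138)-(377,268), its far end close to the leaning panel at (320,97)-(430,150). The fence is on the left at (300,165) and the plate is clear. I'll fit the poses, then take the marker.

```bash
cat >> h.py <<'E'
SQ=[box(-70,40,24,40,0,12),box(24,40,-70,40,0,12),
    np.array([[x,y,z] for x,y in((-70,24),(-70,40),(24,-70),(40,-70)) for z in(0,12)])/1e3]
FENCE=box(-50,75,75,83,10,50); PLATE=box(-87.5,87.5,-87.5,87.5,0,10)
E
python3 - <<'E'
from h import *; import pickle
k=pickle.load(open("k1.pkl","rb")); L=lambda n:np.load(f"m_{n}.npy")
mk=fit(k,L("marker"),MODEL["marker"][0],.502,-.28,.010,-.64-np.pi/2); print("marker",np.round(mk,4))
def hullfit(a0):
    return fit(k,L("jig"),[np.vstack([PLATE])],.505,-.286,0,a0,hull=True)
print("jig plate",np.round(hullfit(-.87),4))
print("fence",np.round(fit(k,L("fence"),[FENCE],.505,-.286,0,-.87),4))
k2=vision.get_calibration("top"); vision.snapshot("top")
for n,h,g,hu in(("tray",MODEL["tray"][0],(.517,.30,0,.2),True),("marker",MODEL["marker"][0],(.502,-.28,.01,-2.2),False),("jig",[PLATE],(.505,-.286,0,-.87),True)):
    d=models.regions_of(n,"top")
    if d: print("top",n,np.round(fit(k2,d[0]["pixels"],h,*g,hull=hu),4))
E
```

```text
marker [ 0.5029 -0.281  -2.2431  0.843 ]
jig plate [ 0.5104 -0.2872 -0.8431  0.9259]
fence [ 0.5098 -0.2879 -0.8284  0.9055]
top tray [0.5192 0.2993 0.2069 0.9822]
top marker [ 0.508  -0.284  -2.2524  0.8445]
top jig [ 0.505 -0.286 -0.87   0.   ]
```

Run:
```python
from h import *; import pickle
a=-.674
r.move_to([.503,-.2815,.10],down(a)); gripper_to(.05)
r.move_l([.503,-.2815,.0375],vel=.1,guard=6)
print(telemetry.current_ee_pos()); gripper_to(0.0,15); print("open",telemetry.current_opening(),telemetry.current_finger_force())
r.move_l([.503,-.2815,.20],vel=.15)
t=np.array([.519,.299]); c,s=np.cos(.207),np.sin(.207); M=np.array([[c,-s],[s,c]])
r.move_to([*(t+M@[-.09,-.03]),.30],down(.207))
k,im=look("wrist","w2"); vis=im[...,::-1].copy()
pickle.dump(k,open("k2.pkl","wb"))
d=models.regions_of("tray","wrist"); 
if d: 
  m=d[0]["pixels"];np.save("m_tray.npy",m); print(d[0]["score"],np.round(fit(k,m,MODEL["tray"][0],.519,.299,0,.207,hull=True),4))
  cs,_=cv2.findContours(m.astype(np.uint8),0,2); cv2.drawContours(vis,cs,-1,(0,255,0),1)
d=models.regions_of("marker","wrist")
if d: m=d[0]["pixels"];print(d[0]["score"]);cs,_=cv2.findContours(m.astype(np.uint8),0,2); cv2.drawContours(vis,cs,-1,(0,0,255),1)
print(telemetry.current_t(),[ (x["at"],x["score"]) for x in models.mark_of("tray","wrist")])
cv2.imwrite("pics/w2b.png",cv2.resize(vis,(800,600)))
```

```text
[ 0.50341117 -0.28177903  0.03779539]
open 0.013353367476367313 14.997621327638626
0.79 [0.5171 0.3006 0.2099 0.9869]
0.84
10.175 [([0.5171, 0.3007, -0.0008], 0.74)]
```

View pics/w2b.png

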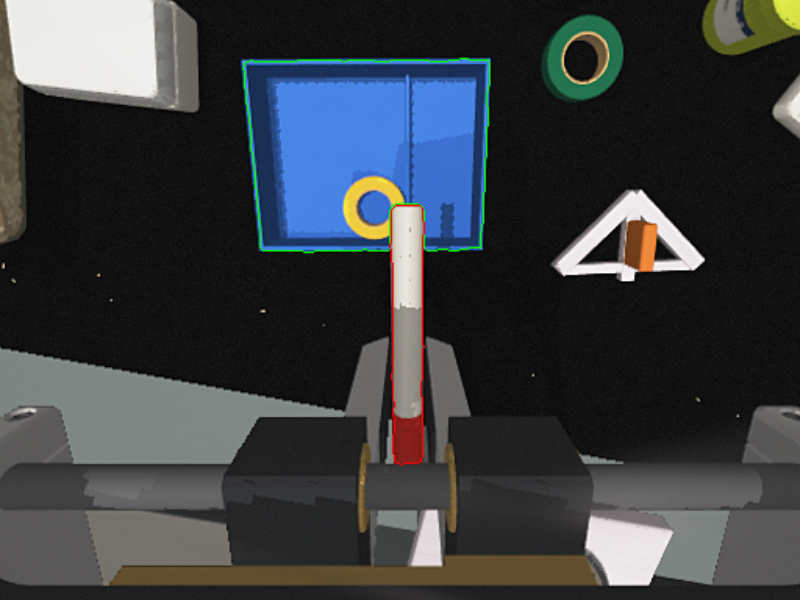

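The marker is held straight, from (407,205) to (407,463). The tray fits well at about (0.518, 0.300, yaw 0.209). I'll measure the marker's offset in the hand and place it.

Run:
```python
from h import *; import pickle
k,im=look("wrist","w3"); p=telemetry.current_ee_pos()
m=models.regions_of("marker","wrist")[0]["pixels"]
f=fit(k,m,MODEL["marker"][0],p[0],p[1],p[2]-.0278,.209-np.pi/2); 
t=np.array([.518,.300]); A=.209; c,s=np.cos(A),np.sin(A); M=np.array([[c,-s],[s,c]])
off=M.T@(np.array(f[:2])-p[:2]); print("fit",np.round(f,4),"off in tool/tray axes",np.round(off,4))
d=f[2]+np.pi/2-A
ox=np.clip(off[0],-.02,.02)
g=t+M@np.array([-ox,-.067])
r.move_to([*g,.14],down(A)); 
h=r.move_l([*g,.0325],vel=.08,guard=4); print(h,telemetry.current_ee_pos(),d)
gripper_to(.026); r.move_l([*g,.16],vel=.15)
g2=t+M@[-.11,-.03]; r.move_to([*g2,.30],down(A))
k,im=look("wrist","w4"); m=models.regions_of("marker","wrist"); 
if m: f=fit(k,m[0]["pixels"],MODEL["marker"][0],*(t+M@[0,-.067]),.004,A-np.pi/2); print("placed local",M.T@(np.array(f[:2])-t),f[2]+np.pi/2-A,f[3])
cv2.imwrite("pics/w4b.png",im[40:300,100:420,::-1])
for kk in("square_center","square_apex"): 
  for cam in("wrist",): print(kk,[(np.round(x["at"],4),x["score"]) for x in models.mark_of(kk,cam)[:2]])
print(telemetry.current_t())
```

```text
fit [ 0.4392  0.2511 -1.3595  0.7834] off in tool/tray axes [0.0018 0.0001]
False [0.53056305 0.23420289 0.03304807] 0.0022940160757637107
placed local [-0.00113086 -0.06722319] -0.00020403913277947106 0.8303349875930521
square_center [(array([0.4913, 0.0279, 0.024 ]), 0.81), (array([0.5284, 0.2357, 0.0073]), 0.44)]
square_apex [(array([0.5477, 0.0442, 0.0009]), 0.91)]
14.9667
```

View pics/w4b.png

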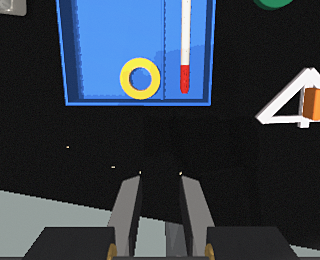

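The crop shows the marker lying flat and straight in the narrow compartment, from (188,15) to (185,92), clear of both walls. Next is the square.

Run:
```python
from h import *; import pickle
a=.28
r.move_to([.43,.01,.28],down(a)); gripper_to(.036)
k,im=look("wrist","w5"); vis=im[...,::-1].copy()
c=models.mark_of("square_center","wrist"); ap=models.mark_of("square_apex","wrist")
for n,d in(("c",c),("a",ap)): print(n,[(np.round(x["at"],4),x["score"]) for x in d[:2]])
m=models.regions_of("square","wrist")[0]["pixels"]
f=fit(k,m,SQ+[np.array([[x,y,z] for x,y in((-21.2,-11.3),(-11.3,-21.2),(21.2,11.3),(11.3,21.2)) for z in(12,46)])/1e3],.491,.027,0,-.52)
print("fit",np.round(f,4))
H=SQ+[]
rm=render(k,SQ,(f[0],f[1],0,f[2]),1)^0
cs,_=cv2.findContours(rm,1,2); cv2.drawContours(vis,cs,-1,(0,0,255),1)
cs,_=cv2.findContours(m.astype(np.uint8),1,2); cv2.drawContours(vis,cs,-1,(0,255,0),1)
cv2.imwrite("pics/w5b.png",cv2.resize(vis[60:300,100:420],(800,600)))
# orange grip centroid at mid height z=.046 top
print(telemetry.current_t())
```

```text
c [(array([0.4912, 0.0337, 0.0242]), 0.96)]
a [(array([0.5488, 0.0457, 0.0006]), 0.78)]
fit [ 0.4929  0.0288 -0.5297  0.834 ]
16.5167
```

View pics/w5b.png

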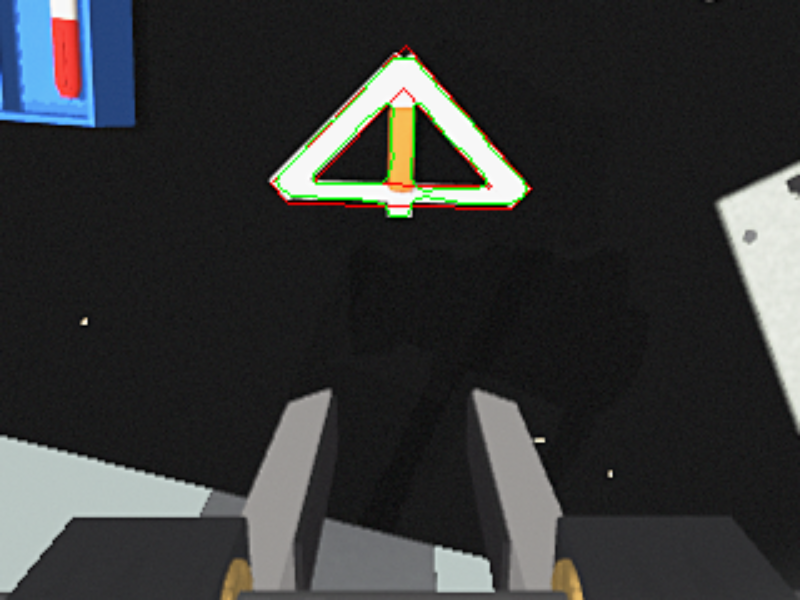

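The fit overlays the square well: the grip in the crop is at (402,148) and the apex at (405,52). I'll grasp it, then re-measure the jig from close by with the marker gone.

```bash
cat > jigfit.py <<'E'
from h import *
def panelh(th):
    b=box(0,8,-118,-2,10,50); c,s=np.cos(-th),np.sin(-th)  # leaning in: free end toward -x
    q=b.copy(); q[:,0]=b[:,0]*c-b[:,1]*s+.075; q[:,1]=b[:,0]*s+b[:,1]*c+.075; return q
def jigfit(k,masks,v0,ss=3):
    ms={n:cv2.resize(m.astype(np.uint8),None,fx=ss,fy=ss,interpolation=0) for n,m in masks.items()}
    def f(v):
        pose=(v[0],v[1],0,v[2]/10); p=panelh(v[3]/10); tot=0
        for n,h in(("jig",[PLATE,FENCE,p]),("fence",[FENCE]),("panel_foot",[p])):
            if n in ms: i=render(k,h,pose,ss); tot+=1-(i&ms[n]).sum()/((i|ms[n]).sum()+1)
        return tot
    best=None
    for _ in range(3):
        v=np.array(v0,float) if best is None else best.x
        S=np.vstack([v]+[v+np.eye(4)[i]*[.008,.008,.6,.8][i] for i in range(4)])
        best=minimize(f,v,method="Nelder-Mead",options=dict(initial_simplex=S,xatol=1e-4,fatol=1e-4))
    return best.x*[1,1,.1,.1],best.fun
def jigmasks(cam):
    o={}
    for n in("jig","fence","panel_foot"):
        d=models.regions_of(n,cam)
        if d: o[n]=d[0]["pixels"]
    u=np.zeros((384,512),bool)
    for m in o.values(): u|=m
    if "jig" in o: o["jig"]=u
    return o
def ov(k,im,x,name,crop=None,sc=2):
    v=im[...,::-1].copy()
    for h,c in((PLATE,(255,255,0)),(FENCE,(255,0,0)),(panelh(x[3]),(0,0,255))):
        cs,_=cv2.findContours(render(k,[h],(x[0],x[1],0,x[2]),1),0,2); cv2.drawContours(v,cs,-1,c,1)
    if crop: v=v[crop[1]:crop[3],crop[0]:crop[2]]
    cv2.imwrite(name,cv2.resize(v,None,fx=sc,fy=sc))
E
python3 - <<'E'
from jigfit import *; import pickle
a=.256; g=[.4927,.029]
r.move_to([*g,.10],down(a)); r.move_l([*g,.041],vel=.1,guard=6); 
print(telemetry.current_ee_pos()); gripper_to(0,30); print(telemetry.current_opening(),telemetry.current_finger_force())
r.move_l([*g,.16],vel=.15)
r.move_to([.43,-.275,.27],down(-.05)); r.hold(.2)
k,im=look("wrist","w6"); ms=jigmasks("wrist"); print({n:m.sum() for n,m in ms.items()})
pickle.dump((k,ms),open("j.pkl","wb"))
x,e=jigfit(k,ms,[.510,-.2875,-8.4,1.5]); print(np.round(x,4),e)
ov(k,im,x,"pics/w6b.png",(90,0,470,280))
k2,im2=look("top","t6"); ms=jigmasks("top"); x2,e=jigfit(k2,ms,[.510,-.2875,-8.4,1.5]); print({n:m.sum() for n,m in ms.items()},np.round(x2,4),e)
print(telemetry.current_t(),telemetry.current_wrist_force(),[(q["at"]) for q in models.mark_of("square_apex","wrist")[:1]])
E
```

```text
[0.49337603 0.02888457 0.04174314]
0.013661386079825966 29.993996322155
{'fence': np.int64(1236), 'panel_foot': np.int64(1241)}
[ 0.5108 -0.2885 -0.826   0.2385] 0.2960059775804127
{'jig': np.int64(4038), 'fence': np.int64(276), 'panel_foot': np.int64(461)} [ 0.5128 -0.2892 -0.84    0.2211] 0.5482434305382308
21.3167 [ 0.54541279  0.10407873 -0.64723558] [[0.4887, -0.2745, 0.2268]]
```

View pics/w6b.png

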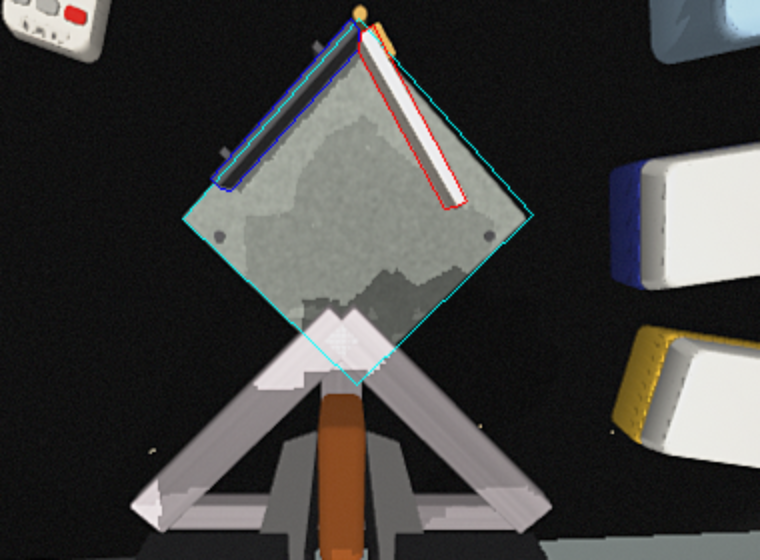

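The overlay matches the fence, panel and plate edges. The square is held true: apex at (340,315), rib at (342,430). The jig is at (0.511, -0.2885, yaw -0.828) and the panel leans about 0.22. I'll lower the square short of the corner and slide it in along the diagonal.

```bash
cat > jg.py <<'E'
from jigfit import *
J=np.array([.511,-.2885]); A=-.828
c,s=np.cos(A),np.sin(A); M=np.array([[c,-s],[s,c]])
W=lambda x,y:(J+M@np.array([x,y])/1e3)
def st():
    p=np.array(telemetry.current_ee_pos()); F=np.array(telemetry.current_wrist_force()); T=np.array(telemetry.current_torque())
    return "pos",np.round(M.T@(p[:2]-J)*1e3,2),np.round(p[2]*1e3,2),"F",np.round(M.T@F[:2],2),round(F[2],2),"Tz",np.round(T[2],3),"t",round(telemetry.current_t(),2)
E
python3 - <<'E'
from jg import *
q=down(A+np.pi/4)
r.move_to([*W(-4,-4),.12],q)
print(r.move_l([*W(-4,-4),.0517],vel=.08,guard=3),*st())
p=telemetry.current_ee_pos(); z=p[2]+.0007 if p[2]>.0517 else .0524
r.move_l([*W(-4,-4),z],vel=.05); r.hold(.2); print(*st())
print(r.move_l([*W(25,25),z],vel=.06,guard=6),*st())
print(r.move_l([*W(36,36),z],vel=.02,guard=4),*st())
r.hold(.3);print(*st())
E
```

```text
True pos [-5.01 -4.31] 51.42 F [ 0.06 -0.75] 3.68 Tz -0.057 t 22.91
pos [-4.39 -4.1 ] 51.98 F [ 0.1 -0.5] -1.15 Tz -0.0 t 23.36
False pos [25.29 25.15] 52.42 F [-0.22 -0.94] -2.54 Tz 0.017 t 24.19
True pos [32.87 33.82] 51.7 F [0.68 0.59] 2.71 Tz -0.023 t 24.82
pos [32.78 33.75] 51.6 F [1.75 2.1 ] 4.21 Tz 0.061 t 25.12
```

Run:
```python
from jg import *
p=telemetry.current_ee_pos(); r.move_l([p[0],p[1],.0527],vel=.03); r.hold(.2); print(*st())
for i in range(7):
    t=33.3+i
    h=r.move_l([*W(t,t+.5),.0527],vel=.02,guard=12); r.hold(.1); print(h,*st())
    F=M.T@np.array(telemetry.current_wrist_force())[:2]
    if h or np.abs(F).max()>5: break
k,im=look("wrist","w7"); cv2.imwrite("pics/w7b.png",cv2.resize(im[0:280,90:470,::-1],None,fx=2,fy=2,interpolation=2))
```

```text
pos [31.82 33.3 ] 52.09 F [-0.28 -0.23] -0.6 Tz -0.024 t 25.57
False pos [33.2  33.78] 52.55 F [0.29 0.82] -2.08 Tz 0.004 t 25.93
False pos [33.4  34.54] 52.41 F [-2.92 -1.25] -1.82 Tz -0.01 t 26.27
False pos [33.48 34.87] 52.36 F [-4.44 -3.06] -0.24 Tz -0.042 t 26.62
False pos [33.59 34.95] 52.41 F [-5.1  -4.98] 1.45 Tz 0.021 t 26.98
```

View pics/w7b.png

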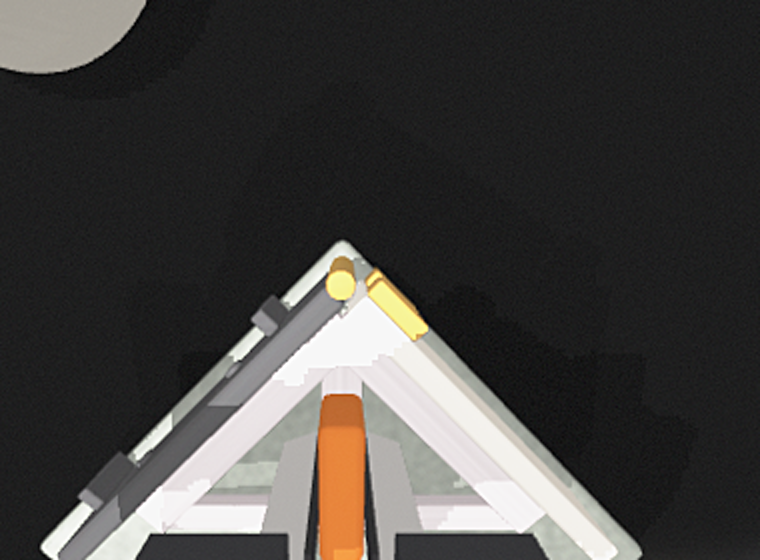

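The view shows the apex at the pin (342,285), with the left leg along the fence and the right leg along the now-opened panel. About 5 N bears on each face and the moment is near zero, so the fit is flush. I'll hold it, back off along the diagonal, and measure the panel angle.

Run:
```python
from jg import *; import pickle
for i in range(2): r.hold(.4); print(*st())
rot=telemetry.current_tool_rot(); print("yaw tool - jig home", R.from_quat([rot[1],rot[2],rot[3],rot[0]]).as_matrix()[:2,0]@M)
r.move_l([*W(-4,-3.5),.0530],vel=.1); r.move_l([*W(-4,-4),.14],vel=.15)
r.move_to([.43,-.275,.27],down(-.05)); r.hold(.2)
k,im=look("wrist","w8")
for i in range(2):
    ms=jigmasks("wrist"); x,e=jigfit(k,ms,[.511,-.2885,-8.28,0]); print({n:int(m.sum()) for n,m in ms.items()},np.round(x,4),e)
pickle.dump((k,im,ms),open("j8.pkl","wb"))
ov(k,im,x,"pics/w8b.png",(150,0,370,200),3)
print(telemetry.current_t())
```

```text
pos [33.6  34.96] 52.42 F [-4.89 -4.79] 2.12 Tz -0.05 t 27.43
pos [33.62 34.99] 52.45 F [-6.81 -4.78] 1.76 Tz -0.011 t 27.82
yaw tool - jig home [0.70661228 0.70737065]
{'jig': 15911, 'fence': 1358, 'panel_foot': 1500} [ 0.5098 -0.2869 -0.8334  0.002 ] 0.33651581349142823
{'jig': 15911, 'fence': 1358, 'panel_foot': 1500} [ 0.5098 -0.2869 -0.8334  0.002 ] 0.33651581349142823
30.475
```

View pics/w8b.png

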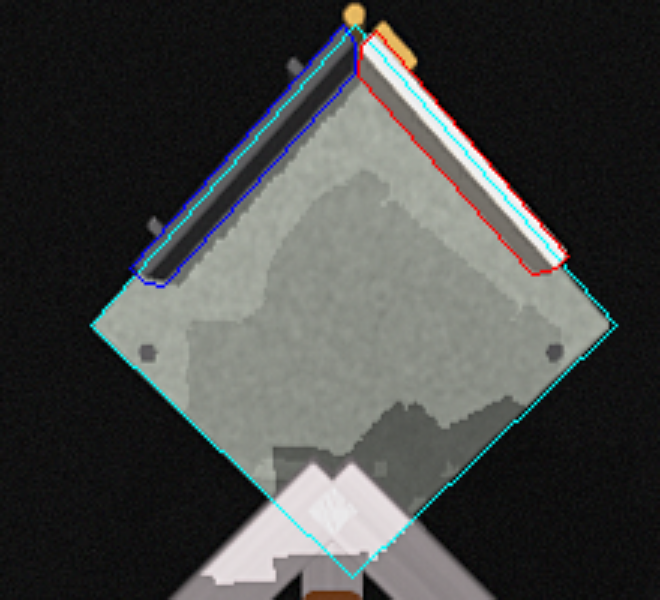

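Run:
```python
from jg import *; import pickle
k,im,ms=pickle.load(open("j8.pkl","rb"))
q=k["orientation"]; Q=R.from_quat([q[1],q[2],q[3],q[0]]).as_matrix()
def unp(uv,z):
    d=np.c_[(uv[:,0]-k["cx"])/k["fx"],(uv[:,1]-k["cy"])/k["fy"],np.ones(len(uv))]@Q.T
    return (np.array(k["position"])+d*((z-k["position"][2])/d[:,2])[:,None])[:,:2]
g=im.astype(float).mean(2); gs=cv2.GaussianBlur(g,(0,0),.8)
def edge(p0,p1,z,pose=(.5098,-.2869,-.8334),n=60,w=6):
    # subpixel strongest gradient along normal to predicted 3D edge p0-p1 (jig mm)
    c,s=np.cos(pose[2]),np.sin(pose[2]); P=np.linspace(p0,p1,n)/1e3
    wp=np.c_[P[:,0]*c-P[:,1]*s+pose[0],P[:,0]*s+P[:,1]*c+pose[1],np.full(n,z)]; uv=proj(k,wp)
    t=uv[-1]-uv[0]; t/=np.linalg.norm(t); nn=np.array([-t[1],t[0]]); o=np.arange(-w,w+.01,.2)
    S=(uv[:,None]+o[None,:,None]*nn).astype(np.float32)
    v=np.abs(np.gradient(cv2.remap(gs.astype(np.float32),S[...,0],S[...,1],1),axis=1)); i=v.argmax(1)
    X=unp(S[np.arange(n),i].astype(float),z)
    for _ in range(3):
        vx,vy,x0,y0=cv2.fitLine(X.astype(np.float32)*1000,cv2.DIST_HUBER,0,.01,.01).ravel()
        r_=np.abs((X[:,0]*1e3-x0)*vy-(X[:,1]*1e3-y0)*vx); X=X[r_<max(1,2*np.median(r_))]
    a=np.arctan2(vy,vx)-pose[2]; return round(float((a+np.pi/4)%(np.pi/2)-np.pi/4),4),len(X),round(float(np.median(r_)),2)
print("panel outer",edge((83,62),(83,-38),.05,w=4)); print("panel inner",edge((75,55),(75,-35),.05,w=3))
print("fence outer",edge((60,83),(-45,83),.05,w=4)); print("fence inner",edge((60,75),(-45,75),.05,w=3))
print("plate -x",edge((-87.5,80),(-87.5,-20),.01)); print("plate -y",edge((80,-87.5),(-20,-87.5),.01))
```

```text
panel outer (0.008, 55, 0.13)
panel inner (0.0075, 60, 0.14)
fence outer (-0.0007, 57, 0.21)
fence inner (0.002, 59, 0.17)
plate -x (-0.001, 60, 0.26)
plate -y (0.0015, 60, 0.17)
```

The edge fits agree: the panel is within about 0.007 rad of square and the press was home (grip centre at about 35, 35 with 5 N on each face). Now the square goes into the tray.

Run:
```python
from h import *
A=.209; c,s=np.cos(A),np.sin(A); M=np.array([[c,-s],[s,c]]); t=np.array([.518,.300])
g=t+M@[.025,.048]; q=down(A+np.pi/4)
r.move_l([.43,-.275,.30],vel=.2)
r.move_to([*(t+M@[-.02,.02]),.30],q)
r.move_to([*g,.16],q); print(telemetry.current_t())
print(r.move_l([*g,.0462],vel=.08,guard=3),telemetry.current_ee_pos(),telemetry.current_wrist_force())
gripper_to(.034); r.move_l([*g,.16],vel=.15)
r.move_to([*(t+M@[-.13,-.03]),.32],down(A)); r.hold(.2)
k,im=look("wrist","w9"); cv2.imwrite("pics/w9b.png",cv2.resize(im[20:280,100:420,::-1],None,fx=2.3,fy=2.3))
m=models.regions_of("square","wrist")
if m: f=fit(k,m[0]["pixels"],SQ,*g,.004,A); print("square local",M.T@(np.array(f[:2])-t),f[2]-A,f[3])
print(telemetry.current_t(),[(x["at"]) for x in models.mark_of("square_center","wrist")[:1]],g)
```

```text
33.5583
False [0.53289727 0.35235088 0.04682843] [ 0.11516989 -0.00743017 -1.53662076]
square local [0.0256978  0.04737051] 0.006684170109417936 0.800419507079182
37.8083 [[0.5309, 0.3511, 0.0287]] [0.53249685 0.35214251]
```

View pics/w9b.png

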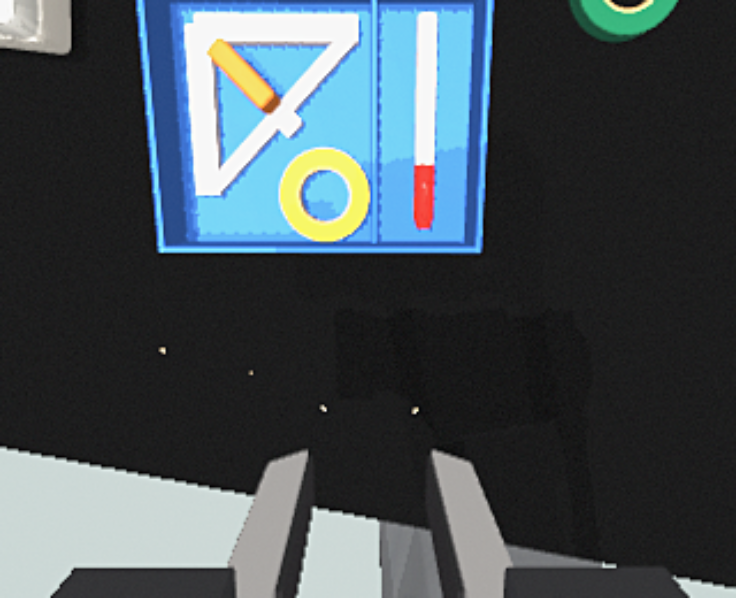

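The picture shows the square flat in the big bay, apex in the far-left corner at (195,25), clear of the yellow roll at (325,193). The marker lies flat in the narrow compartment at (425,120), and the gripper is clear. I'm handing the job in.

```bash
python3 -c "
from plant import r
print(r.sign_off())"
```

```text
the job is handed in; nothing more can be done
None
```

I handed the job in at about 38 s: marker flat in the narrow compartment, square pressed home at about 5 N on each face, panel true to about 0.007 rad (0.4°, slightly open, left uncorrected), square flat in the big bay; I did not re-check the bystanders.

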